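# Set up a spoon blank in the carving board against the bench stop

## Task

Get the spoon blank ready for carving: slide the dark carving board across the bench until its long edge sits flush and square against the metal bench stop, roughly midway along it, and put the pale spoon blank into the board's matching pocket so that it lies flat, all the way down, drawn side up. Either may be done first. Leave the mallet, the gouge and the oil jar where they are.

Things in the scene. Friction and masses are not known exactly. Their poses are not given: they have to be found in the camera images.
- blank: pale sawn spoon blank, loose, about 0.14 kg, lying flat, pencil lines on top: paddle outline 150 long, 32 thick: a wide blade (80 x 56) and a narrow handle (70 x 30) on one centre line. Origin: underside, on the centre line at mid-length. x points to the handle: blade x = -75 to +5, handle +5 to +75; z up. The 56 mm blade is a good grip; the balance point is at x = -12.
- board: dark wooden carving board, loose, about 0.5 kg, 220 (x) x 110 (y) x 24 high. Origin: centre of its underside. In its top, with green floor, a pocket of the blank's outline, 14 deep, 2.5 mm clear all round, 5.5 mm at the sloped rim: blade part x = -77.5 to +7.5, y = -30.5 to +30.5; handle part to x = +77.5, y = -17.5 to +17.5. The seated blank's x points as the board's x; it stands 18 mm proud.
- pocket (a point): centre of the pocket's floor, 10 mm above the board's underside, at the board's x = y = 0; the origin of the seated blank comes here
- board_edge (a point): middle of the board's long side that faces the bench stop, at the board's y = -55, at bench height
- stop: bench stop: aluminium batten fixed to the bench beyond the board, 280 long (its y), 30 wide (its x), 22 high. Origin: centre of its underside. Its -x face (at x = -15), towards the robot, is the one that the board goes against.
- mallet: dark wooden carver's mallet standing on its head, 82 diameter, 232 high; origin at its underside; leave alone
- gouge: gouge lying on the bench, 230 long, 26 wide, 24 high, orange handle towards its -x, steel blade to +x; origin on the bench at about mid-length; leave alone
- oil: amber glass jar with dark cap, 64 diameter, 100 high; origin at its underside; leave alone
There are look-alikes about, which are no part of the job. There is more than one size of the board; the one meant has the size given above. Of the things that look like the blank, the larger one is meant.

How it is judged:
At the end, for the whole second after the job is handed in: Board flat on the bench, long side against the stop (gap under 4.5 mm, square within 0.05 rad, middle within 70 mm of the stop's middle); blank in the pocket, drawn side up, flat (0.04 rad), within 2.5 mm of its floor, in line with it (5 mm, 0.05 rad); both released and at rest (x of board_edge in the frame of stop above -0.0195 m and angle between the x axis of board and the y axis of stop, either way round below 0.05 rad and y of board_edge in the frame of stop between -0.07 and 0.07 m and z of board_edge in the frame of stop below 0.004 m and z of blank in the frame of pocket below 0.0025 m and horizontal distance between blank and pocket below 0.005 m and angle between the x axis of blank and the x axis of board, either way round below 0.05 rad and angle between blank's own z axis and vertical below 0.04 rad and angle between board's own z axis and vertical below 0.03 rad and linear speed of each of blank, board below 0.01 m/s); the robot touches nothing.
It fails at once if the mallet is moved more than 30 mm or tipped (distance of mallet from where it was at the start of the episode above 0.03 m or angle between mallet's own z axis and vertical above 0.4 rad).
It fails at once if the gouge is moved more than 30 mm or tipped (distance of gouge from where it was at the start of the episode above 0.03 m or angle between gouge's own z axis and vertical above 0.4 rad).
It fails at once if the oil jar is moved more than 30 mm or tipped (distance of oil from where it was at the start of the episode above 0.03 m or angle between oil's own z axis and vertical above 0.4 rad).
It also fails if it takes over 58 s, if anything falls off the work surface, if the arm or the gripper's body presses on something with over 40 N, if the wrist force passes 120 N, or if a joint passes its speed limit or range.

## Robot

A 6-joint arm with a two-finger parallel gripper is mounted at the origin on the work surface. World frame = base frame: x ahead of the robot, y to its left, z up, the work surface at z = 0. Lengths are in m, angles in rad, forces in N, time in s.
With the tool pointing down it reaches from about 0.375 to 0.9 m from the base axis. Payload 3.1 kg.
Tool frame: the origin (TCP) lies midway between the tips of the shut fingers; the grasp point (between the pads) lies 19 mm behind it; z points along the fingers, y is the line along which they close (so a half turn about z gives the same grasp; the last joint's range is limited). The gripper opens to 87 mm and grips with 3 to 60 N. Pads are 19 mm wide; open, the fingers measure 117 mm over their backs; the gripper's body (75 mm by 190 mm) begins 51 mm behind the grasp point.
Start: joints at [1.048, 0.527, 1.433, -0, 1.181, -0.178], TCP at [0.211, 0.588, 0.223] pointing down, gripper open.
Joint ranges: [-3.08, 3.08], [-0.75, 2.2], [0.22, 2.44], [-1.43, 4.57], [0, 2.65], [-2.85, 2.85]. Speed limits (rad/s): [2.79, 2.79, 3.14, 3.14, 3.14, 3.14].

## Interface

Orientations are given as a unit quaternion [x, y, z, w].
In Python, from rig import robot gives the robot as it stands. The module is installed in compiled form; this text tells all that it offers.
- The arm moves only by the tool play_rows, never from a script. Its arguments are lists of equal length, an entry for each row: "gripper": the closure, from -1 (fully open) to 1 (shut); "delta_pos": the shift along the tool's x, y, z in cm, a list of three; "turn": the turn, a rotation vector about the tool's x, y, z in rad, a list of three. A call has 1 to 12 rows; each row is the pose to reach, as a shift and turn from the pose commanded when the call began, along the tool's axes at that moment; what a row does not reach only later rows make up. A row lasts 1/8 s, in which the tool goes at most 62.5 mm and 10.7 degrees, less where a joint would pass 70% of its speed; a pose out of reach is approached as far as the arm can. A call with a gripper value outside its range is refused whole. The fingers move at their own pace and stop on an object; "squeeze" is the grip in N (left out, the last holds). Time passes only in rows, so rows that repeat a pose let the fingers close. It gives the time, the measured TCP pose, the force, the opening and the grip force at its end, in the units of the state.
- robot.get_obs(): the state, without advancing time (a new reading comes with each control period).
- robot.camera(name): name is "scene" or "top" or "wrist"; returns a dict with "color" (480x640x3 uint8, red, green, blue), "vfov" (degrees; the focal length in pixels is half the picture's height over the tangent of half this angle, whatever the lens; pixels are square), "cx", "cy" (the principal point, pixels), "R" (3x3) and "t" (3): a world point X has camera coordinates R X + t. Camera axes: x right, y down, z forward; pixel columns grow to the right and rows downward; lengths in m; the calibration is good to about 2 mm. A picture is of the moment at which its call begins. There is no depth.
- robot.hand_in(): hands the job in; it is judged then, once.
The state is a dict: "time": time; "q": joint angles; "joint_velocities": joint speeds; "joint_torque": joint torques, N m; "position": TCP position; "tool_rot": TCP orientation; "ft_force": force on the tool from outside, world axes, zero at the start; "moment": the same for the moment, N m; "grip_width": finger opening in m; "grip_force": force on a finger pad.
Only numpy, scipy, OpenCV 4.12 (cv2) and the standard library are available. Lean on these libraries where they do the work, as an engineer would, in place of code of your own. Each camera call takes 0.05 s, during which the arm holds its last target. There are 200 camera calls.

## Working session

There is one attempt and no reset: what is moved stays moved. The work goes in short steps, Python scripts to look and compute and a tool call to move; the robot and the scene stay as the last step left them, time stands still between calls to the robot, and variables do not carry over. Pictures are saved under pics/ and viewed, at most 10 in all, crops included, and the job is handed in when it is done.

Besides the shell and the picture viewer there is one more tool, called after "Emit:" as name(argument=value, ...) on one line, values as JSON. play_rows: Moves the arm, as the interface text tells. Its arguments: {"type":"object","properties":{"gripper":{"type":"array","items":{"type":"number"}},"delta_pos":{"type":"array","items":{"type":"array","items":{"type":"number"}}},"turn":{"type":"array","items":{"type":"array","items":{"type":"number"}}},"squeeze":{"type":"number"}},"required":["gripper","delta_pos","turn"]}

```bash
mkdir -p pics; cat > h.py <<'E'
import numpy as np, cv2
from rig import robot
def shot(n,f=None):
    c=robot.camera(n)
    if f: cv2.imwrite('pics/'+f,c['color'][:,:,::-1])
    return c
def ray(c,uv,z):
    f=240/np.tan(np.radians(c['vfov'])/2); R=np.array(c['R']);t=np.array(c['t'])
    uv=np.atleast_2d(np.array(uv,float))
    d=np.c_[(uv[:,0]-c['cx'])/f,(uv[:,1]-c['cy'])/f,np.ones(len(uv))]@R
    o=-R.T@t
    return o+d*((z-o[2])/d[:,2])[:,None]
def proj(c,X):
    f=240/np.tan(np.radians(c['vfov'])/2); p=np.atleast_2d(X)@np.array(c['R']).T+np.array(c['t'])
    return np.c_[c['cx']+f*p[:,0]/p[:,2],c['cy']+f*p[:,1]/p[:,2]]
E
python3 - <<'E'
from h import *
for n in ('top','scene'):
    c=shot(n,n+'0.png'); print(n,c['vfov'],c['cx'],c['cy'],np.round(-np.array(c['R']).T@c['t'],3)); print(np.round(c['R'],3))
print(robot.get_obs())
E
```

```text
top 42.51430902766219 326.02984251957764 234.03232346164006 [ 0.261 -0.011  1.435]
[[ 0.013 -1.    -0.017]
 [-0.982 -0.009 -0.191]
 [ 0.191  0.019 -0.981]]
scene 45.414468010150195 317.45082883999737 238.00978488304898 [1.041 0.858 1.085]
[[-0.853  0.523 -0.011]
 [ 0.388  0.619 -0.683]
 [-0.351 -0.587 -0.73 ]]
{'time': 0.1, 'q': array([ 1.04847625e+00,  5.28378320e-01,  1.43373875e+00, -1.31923968e-05,
        1.18135193e+00, -1.78495189e-01]), 'joint_velocities': array([ 5.89304341e-04, -2.70331288e-03, -2.91338796e-03,  1.45099954e-03,
       -4.50942452e-05,  2.74264638e-04]), 'joint_torque': array([ 1.92675834e-04, -4.40987062e+01, -1.77151662e+01,  6.35313825e-02,
        5.33674587e-02, -2.00967861e-05]), 'position': array([0.21033705, 0.58787815, 0.22167758]), 'tool_rot': array([ 1.71064365e-01,  9.85259409e-01, -8.83255123e-04, -3.16326785e-04]), 'ft_force': array([ 0.33959416, -1.21395725, -0.05232488]), 'moment': array([ 0.02207685,  0.07280893, -0.0321664 ]), 'grip_force': 0.0, 'grip_width': 0.08726357660867666}
```

View pics/top0.png

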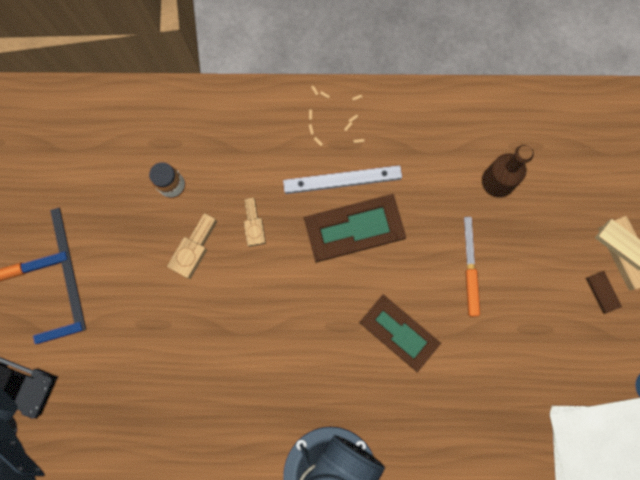

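View pics/scene0.png

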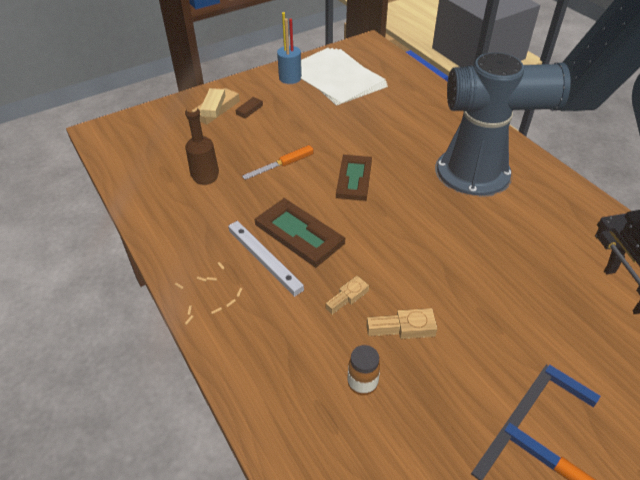

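Candidates in the top view are boards at (355,228) and (400,333), and blanks at (192,246) and (254,222). The larger of each, (355,228) and (192,246), fit the description. I'll confirm this with measured sizes and one enlarged crop.

```bash
cat > m.py <<'E'
from h import *
def comps(m,amin):
    cs,_=cv2.findContours(m.astype(np.uint8),cv2.RETR_EXTERNAL,cv2.CHAIN_APPROX_NONE)
    return [k[:,0,:] for k in cs if cv2.contourArea(k)>amin]
def rect(c,k,z):
    P=ray(c,k,z)[:,:2]; (cx,cy),(w,h),a=cv2.minAreaRect((P*1000).astype(np.float32))
    if w<h: w,h,a=h,w,a+90
    M=cv2.moments((P*1e4).astype(np.float32)); g=np.array([M['m10'],M['m01']])/M['m00']/10
    return np.round([cx,cy,w,h,a],1),np.round(g,1)
def masks(c):
    I=c['color'].astype(int); r,g,b=I[...,0],I[...,1],I[...,2]
    hsv=cv2.cvtColor(c['color'],cv2.COLOR_RGB2HSV).astype(int)
    return dict(green=((g>r+20)&(g>b+5),.010), board=((r<100)&(r>g)&(r>b+5)|((g>r+20)&(g>b+5)),.024),
      stop=((hsv[...,1]<50)&(hsv[...,2]>140),.022), blank=((hsv[...,2]>175)&(hsv[...,1]>60)&(r-b>60)&(g>135),.032))
E
python3 - <<'E'
from m import *
c=shot('top'); cv2.imwrite('pics/crop.png',cv2.resize(c['color'][150:380,145:445,::-1],None,fx=2.6,fy=2.6,interpolation=cv2.INTER_CUBIC))
for n,(m,z) in masks(c).items():
    for k in comps(m,120):
        u=k.mean(0)
        if 130<u[1]<380: print(n,u.round(),*rect(c,k,z))
s=shot('scene')
for n,(m,z) in masks(s).items():
    for k in comps(m,120):
        p=ray(s,k,z).mean(0)
        if .3<p[0]<.75 and abs(p[1])<.45: print('S',n,k.mean(0).round(),*rect(s,k,z))
E
```

```text
green [400. 333.] [ 311.9 -152.5  121.3   47.4   50. ] [ 306.5 -158.8]
green [356. 227.] [554.9 -48.3 155.2  60.4 105.5] [557.8 -58.8]
board [399. 333.] [ 310.8 -151.4  166.4   82.8   50.2] [ 311.1 -151.6]
board [603. 292.] [ 407.3 -613.6   87.4   44.    22.9] [ 407.5 -613.7]
board [354. 228.] [551.4 -48.8 216.3 110.6 105.5] [551.4 -49.2]
board [508. 171.] [ 691.  -408.7  142.2   79.4  137.6] [ 683.2 -402.1]
stop [469. 240.] [ 525.6 -314.4  108.6   16.9    1.8] [ 526.8 -314.3]
stop [342. 179.] [670.7 -19.4 280.6  31.1  97.8] [670.7 -19.4]
blank [632. 273.] [ 453.8 -681.3   76.3   28.2   22.5] [ 449.7 -678.5]
blank [624. 239.] [ 532.9 -675.9  110.4   78.5   51.6] [ 531.8 -663.2]
blank [192. 245.] [508.3 325.4 151.3  55.8 152.6] [498.4 330.7]
blank [252. 222.] [564.1 190.8 110.8  40.5  11.1] [555.7 188.5]
S green [298. 230.] [550.6 -56.  149.   55.1 105.5] [553.5 -67.5]
S green [354. 175.] [ 308.3 -158.7  108.8   46.2   50.3] [ 303.6 -164.7]
S board [300. 231.] [558.9 -42.1 230.5 121.5 105.3] [559.3 -41.6]
S board [354. 176.] [ 320.7 -142.5  184.5   83.8   50.2] [ 324.7 -138.3]
S stop [365. 384.] [661.6 405.1  56.1  35.2 150.5] [664.1 407.7]
S stop [267. 258.] [671.  -15.8 292.6  34.2  96.7] [670.9 -17.4]
S stop [260. 170.] [ 529.5 -309.9  111.1   21.     1.9] [ 529.4 -310.7]
S blank [403. 321.] [508.4 322.7 148.2  57.6 152.4] [498.2 328.2]
S blank [347. 292.] [569.2 193.9 109.5  42.   11.1] [560.3 191.6]
```

View pics/crop.png

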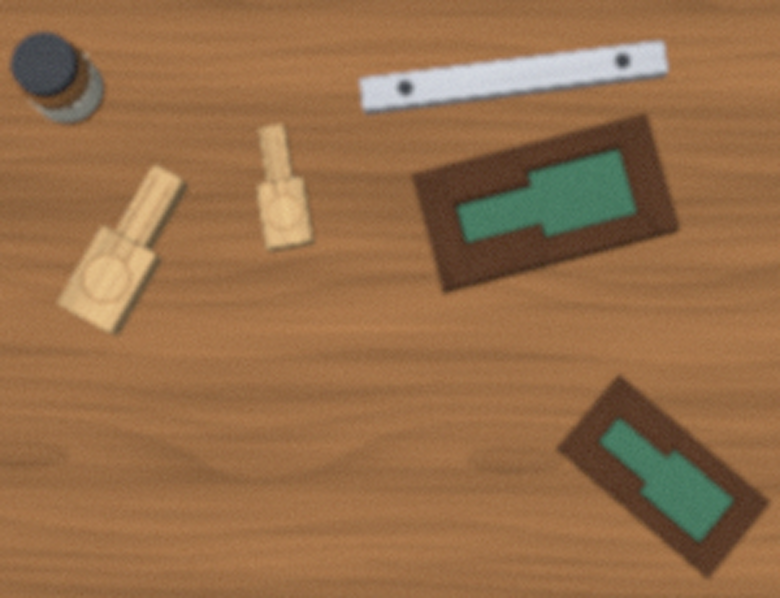

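The crop confirms it. The board at crop (546,203) measures 216 x 110 and the blank at crop (122,248) measures 151 x 56, so both are the larger ones described. I'll push the board first, with the open fingers square to the stop.

```bash
cat > g.py <<'E'
import sys
from h import *
from scipy.spatial.transform import Rotation as Ro
def go(x,y,z,yaw):
    "world target mm and angle (deg) of tool y line -> tool shift cm and turn"
    o=robot.get_obs(); R=Ro.from_quat(o['tool_rot']); M=R.as_matrix()
    d=M.T@(np.array([x,y,z])-o['position']*1000)/10
    a=np.radians(yaw); best=None
    for s in (1,-1):
        yv=s*np.array([np.cos(a),np.sin(a),0]); zv=np.array([0,0,-1.]); T=np.c_[np.cross(yv,zv),yv,zv]
        v=(R.inv()*Ro.from_matrix(T)).as_rotvec()
        if best is None or np.linalg.norm(v)<np.linalg.norm(best): best=v
    print('t',o['time'],'pos',(o['position']*1000).round(1),'yaw',np.degrees(np.arctan2(M[1,1],M[0,1])).round(2),'shift cm',d.round(2),'turn',best.round(3), 'F',o['ft_force'].round(1),'w',round(o['grip_width']*1000,1),'q',o['q'].round(2))
if __name__=='__main__': go(*map(float,sys.argv[1:5]))
E
python3 g.py 446 -63 120 97.7; python3 g.py 446 -63 9 97.7
```

```text
t 0.2 pos [210.4 588.  221.9] yaw 70.3 shift cm [-44.13 -53.34  10.25] turn [-0.001 -0.001 -0.478] F [0.4 0.8 0.6] w 86.9 q [ 1.05  0.53  1.43 -0.    1.18 -0.18]
t 0.2 pos [210.4 588.  221.9] yaw 70.3 shift cm [-44.13 -53.32  21.35] turn [-0.001 -0.001 -0.478] F [0.4 0.8 0.6] w 86.9 q [ 1.05  0.53  1.43 -0.    1.18 -0.18]
```

Emit:
play_rows(gripper=[-1,-1,-1,-1,-1,-1,-1,-1,-1,-1,-1,-1], delta_pos=[[-44.1,-53.3,10.2],[-44.1,-53.3,10.2],[-44.1,-53.3,10.2],[-44.1,-53.3,10.2],[-44.1,-53.3,10.2],[-44.1,-53.3,10.2],[-44.1,-53.3,10.2],[-44.1,-53.3,10.2],[-44.1,-53.3,10.2],[-44.1,-53.3,10.2],[-44.1,-53.3,10.2],[-44.1,-53.3,10.2]], turn=[[0,0,-0.478],[0,0,-0.478],[0,0,-0.478],[0,0,-0.478],[0,0,-0.478],[0,0,-0.478],[0,0,-0.478],[0,0,-0.478],[0,0,-0.478],[0,0,-0.478],[0,0,-0.478],[0,0,-0.478]])

```text
time: 1.7
position: [0.4485, -0.0661, 0.1202]
tool_rot: [-0.065, 0.998, -0.001, 0.001]
ft_force: [-0.8, 0.4, -0.3]
grip_width: 0.0871
grip_force: 0.0
```

```bash
python3 g.py 446 -63 9 97.7
```

```text
t 1.7 pos [448.5 -66.1 120.2] yaw 97.4 shift cm [ 0.24  0.36 11.12] turn [-0.002  0.002 -0.005] F [-0.8  0.4 -0.3] w 87.1 q [-0.39  0.48  1.95 -0.    0.71 -2.09]
```

Emit:
play_rows(gripper=[-1,-1,-1,-1,-1], delta_pos=[[0.2,0.3,5.5],[0.2,0.3,11.1],[0.2,0.3,11.1],[0.2,0.3,11.1],[0.2,0.3,11.1]], turn=[[0,0,-0.005],[0,0,-0.005],[0,0,-0.005],[0,0,-0.005],[0,0,-0.005]])

```text
time: 2.33
position: [0.445, -0.0594, 0.0122]
tool_rot: [-0.07, 0.998, -0.001, 0.002]
ft_force: [-0.3, -0.2, -0.0]
grip_width: 0.0872
grip_force: 0.0
```

```bash
python3 g.py 537 -51 9 97.7
```

```text
t 2.325 pos [445.  -59.4  12.2] yaw 98.01 shift cm [-9.23 -0.45  0.36] turn [-0.002  0.004  0.005] F [-0.3 -0.2 -0. ] w 87.2 q [-0.38  0.7   2.02  0.    0.41 -2.09]
```

Emit:
play_rows(gripper=[-1,-1,-1,-1,-1,-1,-1,-1,-1,-1,-1,-1], delta_pos=[[-1,0,0.2],[-2,0,0.2],[-3,-0.1,0.2],[-3.7,-0.1,0.2],[-4.4,-0.2,0.2],[-5.1,-0.2,0.2],[-5.8,-0.2,0.2],[-6.5,-0.2,0.2],[-7.2,-0.2,0.2],[-7.8,-0.2,0.2],[-8.2,-0.2,0.2],[-8.2,-0.2,0.2]], turn=[[0,0,0.005],[0,0,0.005],[0,0,0.005],[0,0,0.005],[0,0,0.005],[0,0,0.005],[0,0,0.005],[0,0,0.005],[0,0,0.005],[0,0,0.005],[0,0,0.005],[0,0,0.005]])

```text
time: 3.82
position: [0.5264, -0.0501, 0.0077]
tool_rot: [-0.067, 0.998, -0.0, 0.001]
ft_force: [-0.3, -1.0, -0.7]
grip_width: 0.0866
grip_force: 0.1
```

```bash
python3 g.py 539 -51 9 97.7; python3 - <<'E'
from m import *
c=shot('top')
for n,(m,z) in masks(c).items():
    if n=='blank': continue
    for k in comps(m,120):
        p=ray(c,k,z).mean(0)
        if .45<p[0]<.75 and abs(p[1])<.2: print(n,k.mean(0).round(),*rect(c,k,z))
E
```

```text
t 3.825 pos [526.4 -50.1   7.7] yaw 97.69 shift cm [-1.24 -0.25 -0.13] turn [-0.001  0.002 -0.   ] F [-0.3 -1.  -0.7] w 86.6 q [-0.31  0.75  1.82  0.    0.57 -2.01]
board [382. 191.] [ 649.5 -113.3  101.1   37.3   72.3] [ 640.8 -124.2]
stop [364. 175.] [677.3 -67.1 184.4  31.9  97.5] [679.7 -79.1]
```

Emit:
play_rows(gripper=[-1,-1,-1,-1,-1,-1], delta_pos=[[-0.4,0,0],[-0.7,0,0],[-0.9,0,0],[-1.1,0,0],[-1.2,0,0],[-1.2,0,0]], turn=[[0,0,0],[0,0,0],[0,0,0],[0,0,0],[0,0,0],[0,0,0]])

```text
time: 4.62
position: [0.5365, -0.0481, 0.0076]
tool_rot: [-0.067, 0.998, 0.0, -0.001]
ft_force: [-6.0, 0.2, 4.9]
grip_width: 0.0873
grip_force: 2.4
```

Emit:
play_rows(gripper=[-1,-1,-1,-1], delta_pos=[[-0.15,0,0],[-0.3,0,0],[-0.4,0,0],[-0.4,0,0]], turn=[[0,0,0],[0,0,0],[0,0,0],[0,0,0]])

```text
time: 5.12
position: [0.5374, -0.0478, 0.0074]
tool_rot: [-0.067, 0.998, 0.001, -0.004]
ft_force: [-9.7, -4.3, 7.9]
grip_width: 0.0872
grip_force: 5.5
```

```bash
python3 g.py 496 330.5 140 62.5
```

```text
t 5.125 pos [537.4 -47.8   7.4] yaw 97.74 shift cm [ -0.9   38.07 -13.2 ] turn [-0.001 -0.008  0.615] F [-9.7 -4.3  7.9] w 87.2 q [-0.3   0.76  1.79 -0.    0.6  -2.  ]
```

Emit:
play_rows(gripper=[-1,-1,-1,-1,-1,-1,-1,-1,-1,-1,-1,-1], delta_pos=[[2,0,0],[2,0,-6],[2,0,-12],[1,6,-13.2],[0,12,-13.2],[-0.9,18,-13.2],[-0.9,24,-13.2],[-0.9,30,-13.2],[-0.9,36,-13.2],[-0.9,38,-13.2],[-0.9,38,-13.2],[-0.9,38,-13.2]], turn=[[0,0,0],[0,0,0],[0,0,0.18],[0,0,0.36],[0,0,0.54],[0,0,0.72],[0,0,0.9],[0,0,1.08],[0,0,1.26],[0,0,1.44],[0,0,1.62],[0,0,1.8]])

```text
time: 6.62
position: [0.5009, 0.3324, 0.1399]
tool_rot: [0.727, 0.687, 0.003, 0.001]
ft_force: [-0.0, 0.3, 0.3]
grip_width: 0.0872
grip_force: 0.0
```

```bash
python3 g.py 496 330.5 140 62.5;  python3 - <<'E'
from m import *
for v in ('top','scene'):
  c=shot(v)
  for n,(m,z) in masks(c).items():
    if n=='blank': continue
    for k in comps(m,120):
        p=ray(c,k,z).mean(0)
        if .45<p[0]<.75 and abs(p[1])<.2: print(v,n,k.mean(0).round(),*rect(c,k,z))
E
```

```text
t 6.625 pos [500.9 332.4 139.9] yaw -3.25 shift cm [-0.21 -0.48 -0.02] turn [ 0.006  0.    -1.148] F [-0.   0.3  0.3] w 87.2 q [0.4  0.6  1.57 0.   0.96 0.46]
top green [356. 206.] [605.9 -49.2 155.4  60.1  97.5] [607.2 -59.9]
top board [355. 207.] [600.6 -49.6 214.7 110.   97.8] [600.4 -49.9]
top stop [342. 179.] [670.5 -19.4 280.6  32.   97.7] [670.7 -18.9]
scene green [280. 237.] [601.6 -57.4 148.1  56.9  98.4] [603.4 -68. ]
scene board [304. 262.] [590.1  49.5 106.5  43.1   7.1] [590.   60.6]
scene board [276. 237.] [615.  -58.4 194.1 106.6  92.3] [612.3 -64.9]
scene stop [267. 258.] [671.  -15.8 292.6  34.2  96.7] [670.9 -16.4]
```

Emit:
play_rows(gripper=[-1,-1,-1,-1,-1,-1,-1,-1,-1,-1,-1,-1], delta_pos=[[-0.2,-0.5,0],[-0.2,-0.5,0],[-0.2,-0.5,0],[-0.2,-0.5,0],[-0.2,-0.5,0],[-0.2,-0.5,0],[-0.2,-0.5,0],[-0.2,-0.5,0],[-0.2,-0.5,2],[-0.2,-0.5,4],[-0.2,-0.5,6],[-0.2,-0.5,6]], turn=[[0,0,0.18],[0,0,0.36],[0,0,0.54],[0,0,0.72],[0,0,0.9],[0,0,1.08],[0,0,1.26],[0,0,1.44],[0,0,1.62],[0,0,1.8],[0,0,1.99],[0,0,1.99]])

```text
time: 8.22
position: [0.494, 0.3281, 0.0783]
tool_rot: [0.973, -0.232, -0.001, 0.0]
ft_force: [0.3, 0.1, -0.4]
grip_width: 0.0872
grip_force: 0.0
```

```bash
python3 g.py 496 330.5 16.5 62.5;  python3 - <<'E'
from m import *
shot('wrist','wr.png')
c=shot('scene')
for n,(m,z) in masks(c).items():
    for k in comps(m,120):
        p=ray(c,k,z).mean(0)
        if n=='blank' and .4<p[0]<.75 and p[1]>.1: print(n,k.mean(0).round(),*rect(c,k,z))
c=shot('top'); a=cv2.resize(c['color'][160:255,295:415,::-1],None,fx=3.3,fy=3.3,interpolation=cv2.INTER_CUBIC)
s=shot('scene'); b=cv2.resize(s['color'][195:300,215:335,::-1],None,fx=3.3,fy=3.3,interpolation=cv2.INTER_CUBIC)
h=min(len(a),len(b)); cv2.imwrite('pics/gap.png',np.hstack([a[:h],b[:h]]))
E
```

```text
t 8.225 pos [494.  328.1  78.3] yaw -116.79 shift cm [ 0.07 -0.31  6.18] turn [0.001 0.001 0.012] F [ 0.3  0.1 -0.4] w 87.2 q [0.4  0.68 1.63 0.   0.83 2.44]
blank [402. 323.] [507.4 323.6 149.5  55.8 141.8] [519.  324.3]
blank [346. 292.] [568.7 194.1 110.2  42.2  12. ] [561.  191.8]
```

View pics/gap.png

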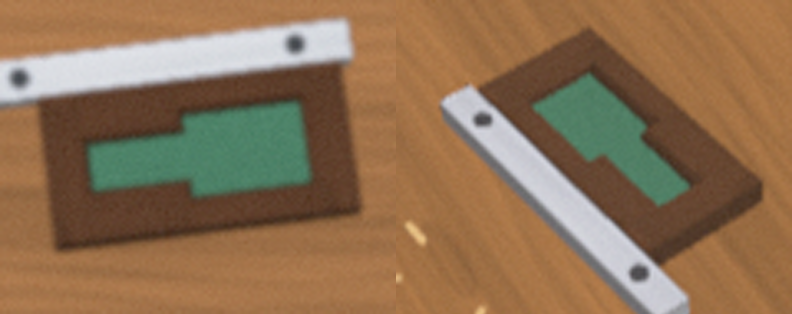

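View pics/wr.png

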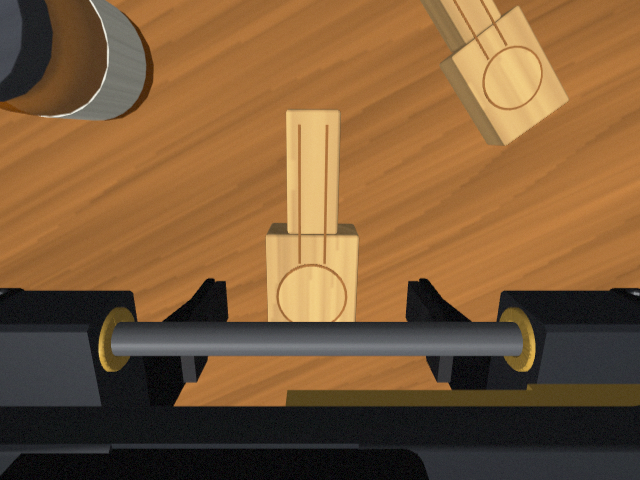

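The left panel (top view) shows the board's edge meeting the stop, with no bench visible between them. In the wrist view the blank is centred (column 312) between the fingers (columns 227 and 407), with the handle pointing up. I'll measure it from this view.

```bash
python3 - <<'E'
from h import *
c=shot('wrist')
P=ray(c,[(287,110),(339,110),(287,232),(338,232),(267,236),(357,236)],.032)[:,:2]*1000
print(P.round(1))
e=(P[0]+P[1])/2; s=(P[4]+P[5])/2; d=e-s; print('len',np.linalg.norm(d),'yaw',np.degrees(np.arctan2(d[1],d[0])),'wid',np.linalg.norm(P[4]-P[5]),np.linalg.norm(P[0]-P[1]))
for q in ((P[0]-P[2]),(P[1]-P[3])): print(np.degrees(np.arctan2(q[1],q[0])))
d/=np.linalg.norm(d); print('origin',(e-75*d).round(1),'grip',(e-89*d).round(1))
E
```

```text
[[581.8 302.1]
 [569.  276.8]
 [521.3 334.5]
 [507.6 307.4]
 [524.5 346.3]
 [500.2 298.3]]
len 71.089789769108 yaw -27.523225285854316 wid 53.834456644582055 28.317324742753264
-28.159997544716283
-26.412024762257523
origin [508.9 324.1] grip [496.5 330.6]
```

Emit:
play_rows(gripper=[-1,-1,-1,-1,0.6,0.6,0.6,0.6,0.6,0.6,0.6], delta_pos=[[0.0,-0.3,3],[0.0,-0.3,6.1],[0.0,-0.3,6.1],[0.0,-0.3,6.1],[0.0,-0.3,6.1],[0.0,-0.3,6.1],[0.0,-0.3,6.1],[0.0,-0.3,6.1],[0.0,-0.3,6.1],[0.0,-0.3,6.1],[0.0,-0.3,6.1]], turn=[[0,0,0.012],[0,0,0.012],[0,0,0.012],[0,0,0.012],[0,0,0.012],[0,0,0.012],[0,0,0.012],[0,0,0.012],[0,0,0.012],[0,0,0.012],[0,0,0.012]], squeeze=20)

```text
time: 9.85
position: [0.4955, 0.3309, 0.0188]
tool_rot: [0.971, -0.239, 0.0, -0.0]
ft_force: [-0.8, 0.2, 3.9]
grip_width: 0.0558
grip_force: 20.0
```

```bash
python3 g.py 496 330.5 16.5 62.5
```

```text
t 9.85 pos [495.5 330.9  18.8] yaw -117.71 shift cm [0.06 0.02 0.23] turn [-0.    -0.    -0.004] F [-0.8  0.2  3.9] w 55.8 q [ 0.4   0.78  1.64 -0.    0.72  2.46]
```

```bash
python3 g.py 530 -150 130 187.7
```

```text
t 9.85 pos [495.5 330.9  18.8] yaw -117.71 shift cm [ 25.41  40.97 -11.12] turn [-0.    -0.     0.953] F [-0.8  0.2  3.9] w 55.8 q [ 0.4   0.78  1.64 -0.    0.72  2.46]
```

Emit:
play_rows(gripper=[0.6,0.6,0.6,0.6,0.6,0.6,0.6,0.6,0.6,0.6,0.6,0.6], delta_pos=[[0,0,-3],[0,0,-7],[2,3.2,-11.1],[4.8,7.7,-11.1],[7.7,12.4,-11.1],[10.6,17.1,-11.1],[13.5,21.8,-11.1],[16.4,26.5,-11.1],[19.3,31.2,-11.1],[22.2,35.9,-11.1],[25.4,41,-11.1],[25.4,41,-11.1]], turn=[[0,0,0],[0,0,-0.18],[0,0,-0.36],[0,0,-0.54],[0,0,-0.72],[0,0,-0.9],[0,0,-1.08],[0,0,-1.26],[0,0,-1.44],[0,0,-1.62],[0,0,-1.8],[0,0,-1.98]])

```text
time: 11.35
position: [0.5306, -0.1549, 0.1291]
tool_rot: [0.747, 0.664, 0.0, 0.001]
ft_force: [-0.3, 0.8, -1.4]
grip_width: 0.0559
grip_force: 20.0
```

```bash
python3 g.py 530 -150 130 7.7; python3 -c "
from h import *
shot('wrist','wr2.png')"
```

```text
t 11.35 pos [ 530.6 -154.9  129.1] yaw -6.74 shift cm [ 0.48 -0.12 -0.09] turn [ 0.002  0.002 -0.252] F [-0.3  0.8 -1.4] w 55.9 q [-0.49  0.56  1.7  -0.    0.88 -0.37]
```

View pics/wr2.png

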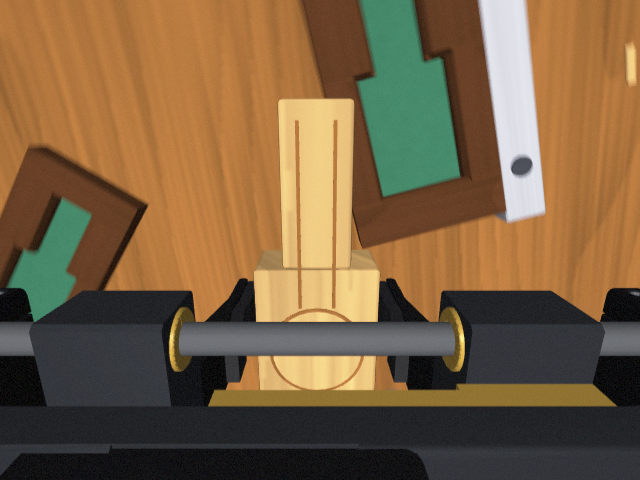

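The blank is held straight, with its handle at (316,100-265). The pocket's blade part is visible around (415,125). I'll finish the turn, back off slightly to see the whole pocket, and measure.

Emit:
play_rows(gripper=[0.6,0.6,0.6,0.6], delta_pos=[[-4,0,0],[-8,-1,0],[-8,-1,0],[-8,-1,0]], turn=[[0,0,-0.13],[0,0,-0.252],[0,0,-0.252],[0,0,-0.252]])

```text
time: 11.9
position: [0.5098, -0.2273, 0.129]
tool_rot: [0.659, 0.752, 0.0, -0.001]
ft_force: [0.1, 0.5, -2.3]
grip_width: 0.0557
grip_force: 20.0
```

```bash
python3 g.py 604 -49 60 7.7; python3 - <<'E'
from m import *
c=shot('wrist','wr3.png'); cv2.imwrite
for n in ('green','board','stop'):
    m,z=masks(c)[n]
    for k in comps(m,800):
        print(n,k.min(0),k.max(0),*rect(c,k,z)); 
        if n=='green':
            a=cv2.approxPolyDP(k[:,None,:],5,True)[:,0]; P=ray(c,a,z)[:,:2]*1000
            for u,p in zip(a,P): print(u,p.round(1))
E
```

```text
t 11.9 pos [ 509.8 -227.3  129. ] yaw 7.53 shift cm [16.43 11.68  6.92] turn [-0.001 -0.002 -0.003] F [ 0.1  0.5 -2.3] w 55.7 q [-0.62  0.57  1.69  0.    0.89 -0.75]
green [ 0 26] [123 180] [ 311.1 -153.5  119.    44.8   50.2] [ 306.8 -159.4]
[96 26] [ 339.8 -100.3]
[50 82] [ 306.  -140.6]
[36 74] [ 296.5 -136.6]
[  0 118] [ 268.1 -170.1]
[  0 149] [ 265.7 -192.6]
[ 35 180] [ 289.9 -212.6]
[ 86 123] [ 330.3 -165.4]
[ 75 111] [ 322.7 -158.1]
[123  55] [ 357.9 -116.2]
green [440   0] [536 122] [610.5 -88.3  78.3  58.8  97.8] [610.4 -88.2]
[450   0] [576.7 -53.4]
[440 122] [ 587.5 -130.8]
[519 121] [ 644.6 -122.6]
[536   0] [634.1 -45.9]
board [397   0] [563 169] [ 608.8 -107.3  114.9  106.5    7.5] [606.4 -98. ]
board [0 0] [186 225] [ 322.  -157.9  169.6   80.5   50.1] [ 323.6 -159. ]
stop [553   0] [629 181] [ 681.3 -101.9  115.9   29.7   97.5] [ 681.8 -101.9]
```

View pics/wr3.png

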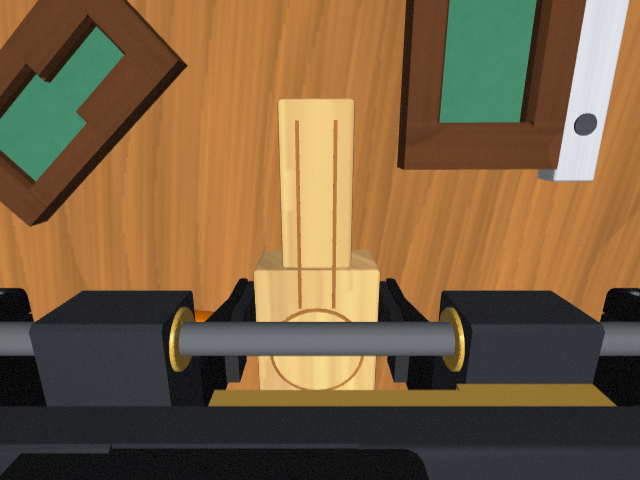

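```bash
python3 - <<'E'
from m import *
c=shot('wrist'); o=-np.array(c['R']).T@c['t']; print('cam',o.round(3))
P=ray(c,[(480,168.5)],.024)[0]*1000; u=np.array([-.1357,.9907]); v=np.array([.9907,.1357]); ctr=np.array([604.3,-49.8])
print('end',(P[:2]-ctr)@u, 'floor end',(np.array([[644.6,-122.6],[587.5,-130.8]])-ctr)@u)
# held blank handle end and shoulder, top at z = TCP z -18.8+32
zt=(robot.get_obs()['position'][2]-.0168+.030)
for z in (zt-.002,zt+.002):
    H=ray(c,[(279,100),(354,100),(282,266),(351,266)],z)[:,:2]*1000
    e=(H[0]+H[1])/2; b=(H[2]+H[3])/2; d=e-b; print(H[:2].round(1),np.linalg.norm(H[0]-H[1]),'yaw',np.degrees(np.arctan2(d[1],d[0])),'end',e,'origin',e-75*d/np.linalg.norm(d),robot.get_obs()['position'])
E
```

```text
cam [ 0.499 -0.152  0.292]
end -110.06874173975153 floor end [-77.59167 -77.96694]
[[ 483.2 -140.8]
 [ 512.  -137. ]] 29.044542361223748 yaw 97.59084353243813 end [ 497.56059042 -138.90893325] origin [ 507.46793906 -213.25168302] [ 0.51017487 -0.22684867  0.12925479]
[[ 483.6 -141.1]
 [ 511.6 -137.4]] 28.276142446669237 yaw 97.59084353243806 end [ 497.61052466 -139.26144568] origin [ 507.5178733  -213.60419545] [ 0.51017487 -0.22684867  0.12925479]
```

```bash
python3 g.py 606.7 -63.4 60 7.75
```

```text
t 12.0 pos [ 510.2 -226.8  129.3] yaw 7.66 shift cm [14.9  11.75  6.93] turn [-0.001 -0.001 -0.002] F [-0.4 -0.1 -1.8] w 55.8 q [-0.62  0.57  1.69  0.    0.89 -0.75]
```

Emit:
play_rows(gripper=[0.6,0.6,0.6,0.6,0.6,0.6,0.6,0.6], delta_pos=[[4.3,3.4,0],[8.6,6.8,0],[12.9,10.2,0],[14.9,11.75,2],[14.9,11.75,5],[14.9,11.75,6.9],[14.9,11.75,6.9],[14.9,11.75,6.9]], turn=[[0,0,-0.002],[0,0,-0.002],[0,0,-0.002],[0,0,-0.002],[0,0,-0.002],[0,0,-0.002],[0,0,-0.002],[0,0,-0.002]])

```text
time: 13.0
position: [0.6074, -0.0654, 0.0612]
tool_rot: [0.658, 0.753, 0.0, 0.001]
ft_force: [0.3, -0.2, -1.6]
grip_width: 0.0558
grip_force: 20.0
```

```bash
python3 g.py 606.7 -63.4 40 7.75; python3 -c "
from h import *
shot('wrist','wr4.png')"
```

```text
t 13.0 pos [607.4 -65.4  61.2] yaw 7.74 shift cm [ 0.21 -0.04  2.12] turn [ 0.001  0.    -0.   ] F [ 0.3 -0.2 -1.6] w 55.8 q [-0.29  0.72  1.59  0.    0.83 -0.43]
```

View pics/wr4.png

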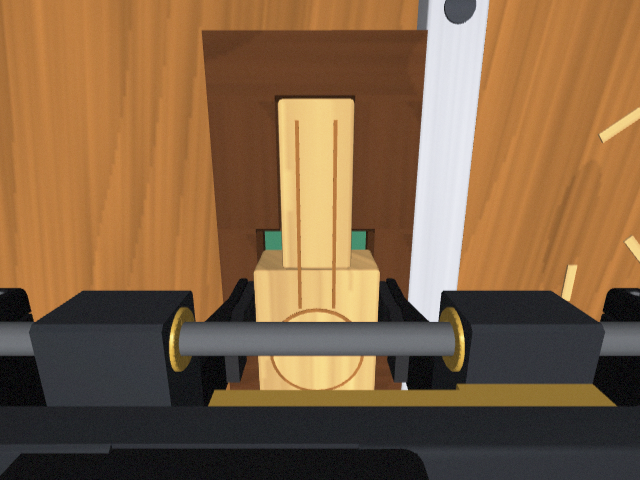

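The handle (columns 279-354) sits centred over the pocket's handle slot (275-355), and the shoulders are symmetric. I'll correct 2 mm along and lower gently.

Emit:
play_rows(gripper=[0.6,0.6,0.6,0.6,0.6,0.6,0.6], delta_pos=[[0.2,-0.03,0.6],[0.2,-0.03,1.2],[0.2,-0.03,1.6],[0.2,-0.03,2.0],[0.2,-0.03,2.3],[0.2,-0.03,2.5],[0.2,-0.03,2.5]], turn=[[0,0,0],[0,0,0],[0,0,0],[0,0,0],[0,0,0],[0,0,0],[0,0,0]])

```text
time: 13.92
position: [0.6062, -0.0631, 0.0354]
tool_rot: [0.658, 0.753, -0.0, -0.0]
ft_force: [-0.0, -0.3, -1.8]
grip_width: 0.0559
grip_force: 20.0
```

```bash
python3 g.py 606.7 -63.4 28.8 7.75
```

```text
t 13.925 pos [606.2 -63.1  35.4] yaw 7.77 shift cm [-0.03  0.04  0.66] turn [-0. -0.  0.] F [-0.  -0.3 -1.8] w 55.9 q [-0.29  0.76  1.6  -0.    0.78 -0.42]
```

Emit:
play_rows(gripper=[0.6,0.6,0.6,0.6,0.6], delta_pos=[[0,0.02,0.2],[0,0.02,0.35],[0,0.02,0.5],[0,0.02,0.6],[0,0.02,0.6]], turn=[[0,0,0],[0,0,0],[0,0,0],[0,0,0],[0,0,0]])

```text
time: 14.55
position: [0.6065, -0.0631, 0.0295]
tool_rot: [0.658, 0.753, -0.0, -0.0]
ft_force: [0.3, -0.6, -2.1]
grip_width: 0.0558
grip_force: 20.0
```

Emit:
play_rows(gripper=[0.6,0.6,-1,-1,-1,-1,-1,-1,-1,-1], delta_pos=[[0,0,0.1],[0,0,0.1],[0,0,0.1],[0,0,0.1],[0,0,0.1],[0,0,0],[0,0,-2],[0,0,-6],[-4,-4,-10],[-8,-8,-12]], turn=[[0,0,0],[0,0,0],[0,0,0],[0,0,0],[0,0,0],[0,0,0],[0,0,0],[0,0,0],[0,0,0],[0,0,0]])

```text
time: 15.8
position: [0.541, -0.1509, 0.1501]
tool_rot: [0.657, 0.754, 0.0, 0.002]
ft_force: [-0.1, -1.7, -0.0]
grip_width: 0.0868
grip_force: 0.0
```

```bash
python3 g.py 450 -250 150 7.75; python3 - <<'E'
from m import *
w=shot('wrist'); s=shot('scene')
a=w['color'][:310,240:640,::-1]
b=cv2.resize(s['color'][195:300,215:335,::-1],(354,310),interpolation=cv2.INTER_CUBIC)
cv2.imwrite('pics/fin.png',np.hstack([a,b]))
E
```

```text
t 15.8 pos [ 541.  -150.9  150.1] yaw 7.93 shift cm [-8.560e+00 -1.038e+01 -1.000e-02] turn [0.003 0.002 0.003] F [-0.1 -1.7 -0. ] w 86.8 q [-0.47  0.54  1.67 -0.    0.93 -0.61]
```

View pics/fin.png

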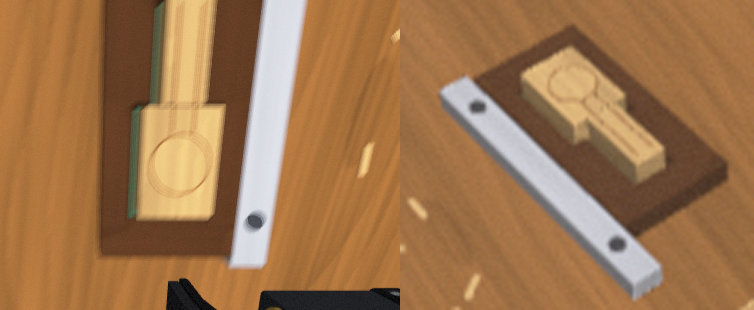

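The blank is in the pocket and the board is still against the stop. The wrist frame is blurred by motion, so I'll move clear, let it settle, and measure the seating.

Emit:
play_rows(gripper=[-1,-1,-1,-1,-1], delta_pos=[[-2,2,0],[-3,4,0],[-3,4,0],[-3,4,0],[-3,4,0]], turn=[[0,0,0],[0,0,0],[0,0,0],[0,0,0],[0,0,0]])

```text
time: 16.52
position: [0.583, -0.1735, 0.1477]
tool_rot: [0.657, 0.754, -0.0, -0.001]
ft_force: [0.7, -0.5, -0.3]
grip_width: 0.0869
grip_force: 0.0
```

```bash
python3 g.py 450 -250 150 7.75; python3 - <<'E'
from m import *
for v in ('wrist','top','scene'):
  c=shot(v,'e_'+v+'.png')
  for n,(m,z) in masks(c).items():
    z={'blank':.042}.get(n,z)
    for k in comps(m,150):
        p=ray(c,k,z).mean(0)
        if .5<p[0]<.75 and abs(p[1])<.2: print(v,n,k.min(0),k.max(0),*rect(c,k,z))
w=cv2.imread('pics/e_wrist.png')[:400]; cv2.imwrite('pics/e.png',w)
E
```

```text
t 16.525 pos [ 583.  -173.5  147.7] yaw 7.8 shift cm [ -5.77 -14.21  -0.21] turn [-0.002 -0.001  0.001] F [ 0.7 -0.5 -0.3] w 86.9 q [-0.47  0.6   1.54  0.    1.   -0.61]
wrist green [327  65] [400 179] [608.3 -85.   85.3  59.4  98.2] [580.1 -90. ]
wrist board [293   0] [452 223] [608.2 -82.6 156.6 109.5  97.8] [609.8 -78.4]
wrist stop [432   0] [494 232] [677.9 -76.8 165.2  29.3  97.8] [678.1 -76.9]
wrist blank [565 105] [577 138] [746.4 -65.3  21.9   5.4  97.4] [746.4 -65.1]
wrist blank [332  59] [414 177] [608.6 -83.3  78.   55.   97.8] [608.6 -83.9]
wrist blank [387   0] [398  56] [612.  -25.2  32.6   6.2  98.1] [612.1 -25.3]
wrist blank [365   0] [387  56] [600.9 -26.7  32.6  13.6  97.9] [600.9 -26.7]
wrist blank [353   0] [363  56] [589.6 -28.2  32.6   6.5  99.4] [589.5 -28. ]
top board [307 185] [356 203] [630.    3.3 116.4  37.6  97.3] [635.2   2. ]
top stop [287 167] [389 189] [669.4 -11.4 244.6  31.4  97.9] [671.  -16.1]
top blank [331 190] [376 215] [605.7 -53.5 107.7  55.9 113.4] [609.3 -51. ]
scene board [287 248] [325 274] [590.3  48.3 106.4  45.9   7. ] [593.3  59.4]
scene stop [229 221] [303 295] [671.  -15.8 292.6  34.2  96.7] [670.9 -16.6]
scene blank [326 276] [368 307] [573.5 200.5 108.6  41.8  12.1] [565. 198.]
scene blank [257 211] [303 250] [605.7 -49.7 151.9  57.5  94.9] [606.3 -60.6]
```

View pics/e.png

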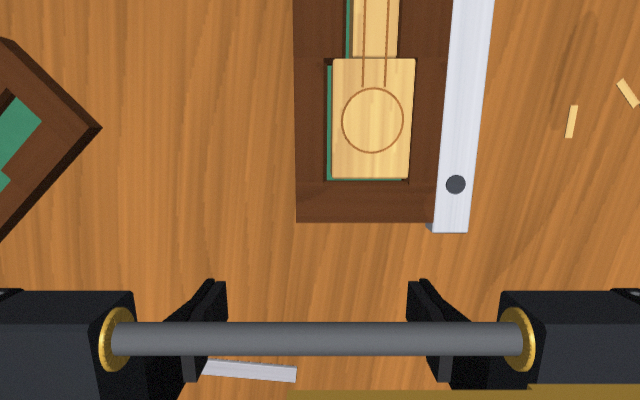

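The blank's blade reads 78 x 55 on the z = 42 mm plane, which means it is fully seated. Its yaw of 97.8° matches the board and the stop. Centre offset from the pocket is about 1 mm, and the board-to-stop distance of 69.9 mm (70 nominal) means it is flush. The gripper is clear.

```bash
python3 -c "
from rig import robot
print(robot.hand_in())"
```

```text
the job is handed in; nothing more can be done
None
```

I handed the job in at about 17 s: by my last measurements the board is flush and square against the stop, about 21 mm from its middle, with the blank seated drawn side up in its pocket. The hand-in returned no verdict.

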